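Snap the grinder's control board home and check its paddle switch

ROBOT

A 6-joint arm with a two-finger parallel gripper is mounted at the origin on the work surface. World frame = base frame: x ahead of the robot, y to its left, z up, the work surface at z = 0. Lengths are in m, angles in rad, forces in N, time in s.
With the tool pointing down it reaches from about 0.35 to 0.775 m from the base axis. Payload 5.5 kg.
Tool frame: the origin (TCP) lies midway between the tips of the shut fingers; the grasp point (between the pads) lies 19 mm behind it (bot.hold_point_z is the distance from the TCP to the grasp point, in m); z points along the fingers, y is the line along which they close (so a half turn about z gives the same grasp; the last joint's range is limited). The gripper opens to 85 mm and grips with 20 to 120 N. Pads are 22 mm wide; open, the fingers measure 114 mm over their backs; the gripper's body (76 mm by 85 mm) begins 54 mm behind the grasp point. The pads swing forward as they close: fully open they stand 13 mm farther back than shut.
Start: joints at [1.205, 0.313, 0.046, 1.304, 0, 1.431], TCP at [0.129, 0.56, 0.231] pointing down, gripper open.
Joint ranges: [-2.76, 2.76], [-0.86, 1.69], [-1.03, 1.26], [-2.2, 2.34], [-1.47, 1.5], [-3.14, 3.14]. Speed limits (rad/s): [2.57, 2.57, 3.14, 3.14, 3.14, 3.14].

INTERFACE

Orientations are given as a unit quaternion [w, x, y, z].
In Python, from plant import bot, imaging gives the robot as it stands.
- The arm moves only by the tool play_rows, never from a script. Its argument "series" is a list of rows, each a list of 3 entries, a list of its own where there are three numbers: the opening, from -1 (shut) to 1 (fully open), then the shift along the world's x, y, z as a fraction of full scale, then the turn, a rotation vector about the world's x, y, z as a fraction of full scale. A call has 1 to 12 rows; each row is the pose to reach, as a shift and turn from the pose commanded when the call began; what a row does not reach only later rows make up. Full scale, the value 1, is 0.2 m for a shift and pi/2 rad for a turn. A row lasts 1/12 s, in which the tool goes at most 41.7 mm and 7.16 degrees, less where a joint would pass 70% of its speed; a pose out of reach is approached as far as the arm can. A call with a number of a shift or a turn outside -1 to 1 is refused whole. A call with a gripper value outside its range is refused whole. The fingers move at their own pace and stop on an object; "newtons" is the grip in N (left out, the last holds). Time passes only in rows, so rows that repeat a pose let the fingers close. It gives the time, the measured TCP pose, the force, the opening and the grip force at its end, in the units of the state.
- bot.get_obs(): the state, without advancing time (a new reading comes with each control period).
- imaging.grab_frame(name): name is "scene" or "top" or "wrist"; returns the picture (384x512x3 uint8, red, green, blue); there is no depth.
- imaging.camera_info(name): a dict with "mtx" (3x3 intrinsics, pixels), "eye" and "rotation" of the camera in the world. Camera axes: x right, y down, z forward; pixel columns grow to the right and rows downward; lengths in m; the calibration is good to about 2 mm. The wrist camera is an equidistant fisheye: a pixel r from the principal point sees the ray r / f radians off the axis. A picture is of the moment at which its call begins: read the wrist's pose just before it. camera_info takes no time and is no camera call; for the wrist camera it gives the pose at the moment of the call.
- bot.hand_in(): hands the job in; it is judged then, once.
The state is a dict: "time": time; "qpos": joint angles; "dq": joint speeds; "tau": joint torques, N m; "position": TCP position; "tcp_rot": TCP orientation; "ft_force": force on the tool from outside, world axes, zero at the start; "wrist_torque": the same for the moment, N m; "gripper_width": finger opening in m; "finger_force": force on a finger pad.
Only numpy, scipy, OpenCV 4.12 (cv2) and the standard library are available. Lean on these libraries where they do the work, as an engineer would, in place of code of your own. Each camera call takes 0.05 s, during which the arm holds its last target. There are 200 camera calls.

TASK

Finish this grinder repair. Press the green control board fully home onto its four snap standoffs in the open tray, pushing on bare board and not on its components; then check the paddle switch of the grinder in the stand: flip the red lock-off lever forward, squeeze the paddle fully down against the grinder's body, keep it down for a good second, and let go so that paddle and lever spring back. Press firmly but without brute force, and leave the other things on the bench where they are.

Things in the scene. Friction and masses are not known exactly. Their poses are not given: they have to be found in the camera images.
- grinder: Straight grinder (yellow barrel 42 mm across, 285 mm long with flap wheel) in a grey stand fixed to the bench (240 x 95 mm base). Origin: underside of the base, below the red lever's pivot; x runs along the tool to its nose with the brown flap wheel = 'forward'; z up. Barrel axis 62 mm up. The collar clamp, 86 mm high, covers x = 61 to 79 mm. The black paddle lies along the top.
- paddle (a joint): Turn (rad) of the black paddle: 0 = sprung up, 0.16 = fully squeezed (hard stop). Its hinge pin is at the tail, x = -80 mm, 90 mm up; it is 24 mm wide, reaches 128 mm forward of the pin and at rest slopes up forward by 0.16 rad. 75 mm from the pin it takes 4.5 N to start, 8 N to stay fully down. With the lever at rest it gives 0.016 rad, then is blocked; pressing it jams the lever, so flip first.
- lockoff (a joint): Turn (rad) of the red lock-off lever in the paddle: 0 = leaning back to the tail (locked), grows as its tip is pushed forward, 1.15 = forward stop; the paddle is free beyond 0.5. A light spring (2 N at the tip, up to 5 N near the paddle) swings it back when let go: keep it forward while the paddle starts down. While the paddle is down it stays caught part-way; both then spring back.
- lockoff_root (a point): Point on the paddle's top face over the lever's pivot (pivot 2.5 mm below), 80 mm along the paddle from the hinge pin, about 105 mm above the bench at rest. Axes are the paddle's: x forward along the sloping top face, z out of it. Behind this point, toward the tail, the paddle's top is bare for 80 mm (under the leaning lever too).
- lockoff_tip (a point): Middle of the red lever's free end. The lever is 22 mm long from its pivot, 4 mm thick, 11 mm wide (16 mm near the end); at rest the tip is about 10 mm behind the root and 17 mm above it.
- paddle_end (a point): Middle of the top face of the paddle near its free (nose) end, 118 mm along the paddle from the hinge pin.
- chassis: Open control unit fixed to the bench: dark tray 270 x 170 mm, bright rim 28 mm high. Origin: middle of its underside; x along its long side toward the copper toroid and finned heat sink (under 40 mm high); z up. Four white snap standoffs at x = -100 and +10 mm, y = -40 and +40 mm; the board seats on their shoulders 18 mm up, the barbed tips end 32 mm up. It may be touched.
- board: The green control board, 130 x 100 x 3 mm, about 0.18 kg, lying loose on the tips of the four barbs. Origin: middle of its underside; x along its long side, parallel to the tray's x; z up.
- hole1 (a point): Top face of the green board (130 x 100 x 3 mm) at the middle of its x-, y- hole (10 mm square; holes 110 x 80 mm apart; x along the board's long side). 29 mm above the bench while resting on the barb, 21 mm when clicked home; it then stays. Pushing with 8 to 16 N on bare board 25 mm from the hole along the long edge, toward the middle, clicks it (often its neighbour too) through to a hard stop.
- hole2 (a point): Top face of the green board (130 x 100 x 3 mm) at the middle of its x-, y+ hole (10 mm square; holes 110 x 80 mm apart; x along the board's long side). 29 mm above the bench while resting on the barb, 21 mm when clicked home; it then stays. Pushing with 8 to 16 N on bare board 25 mm from the hole along the long edge, toward the middle, clicks it (often its neighbour too) through to a hard stop.
- hole3 (a point): Top face of the green board (130 x 100 x 3 mm) at the middle of its x+, y- hole (10 mm square; holes 110 x 80 mm apart; x along the board's long side). 29 mm above the bench while resting on the barb, 21 mm when clicked home; it then stays. Pushing with 8 to 16 N on bare board 25 mm from the hole along the long edge, toward the middle, clicks it (often its neighbour too) through to a hard stop.
- hole4 (a point): Top face of the green board (130 x 100 x 3 mm) at the middle of its x+, y+ hole (10 mm square; holes 110 x 80 mm apart; x along the board's long side). 29 mm above the bench while resting on the barb, 21 mm when clicked home; it then stays. Pushing with 8 to 16 N on bare board 25 mm from the hole along the long edge, toward the middle, clicks it (often its neighbour too) through to a hard stop.
- components: All the parts soldered on the board (finned heat sink, two black capacitors, green terminal block, up to 24 mm above the board's underside), within 19 mm either side of the board's long middle line. Origin at the middle of the board's underside, axes as the board. Do not press on them.
- screwdriver: Red-handled screwdriver, 170 mm, lying between tray and grinder; bystander.
- flap_wheel: Loose spare flap wheel, 38 mm across, 40 mm high with its spindle up; bystander.
- parts_bin: Green open parts bin 120 x 80 x 50 mm; bystander.
- bottle: Water bottle 64 mm across, 200 mm high; bystander.
- multimeter: Yellow multimeter 170 x 85 x 46 mm; bystander.
- transformer: Loose copper-coloured toroidal transformer 92 mm across, 44 mm high; bystander.
- mug: White mug 80 mm across, 90 mm high; bystander.
Mind the look-alikes: they are no part of the job. Leave any blue look-alike of the board alone.

How it is judged:
By the outcome, as a careful person would: the job done as asked, in the order asked, and still so for the second after the job is handed in, with the robot touching nothing.
It also fails if it takes over 54 s, if anything falls off the work surface, if the arm or the gripper's body presses on something with over 40 N, if the wrist force passes 120 N, or if a joint passes its speed limit or range.

## Working session

There is one attempt and no reset: what is moved stays moved. The work goes in short steps, Python scripts to look and compute and a tool call to move; the robot and the scene stay as the last step left them, time stands still between calls to the robot, and variables do not carry over. Pictures are saved under pics/ and viewed, at most 10 in all, crops included, and the job is handed in when it is done.

Besides the shell and the picture viewer there is one more tool, called after "Call:" as name(argument=value, ...) on one line, values as JSON. play_rows: Moves the arm, as the interface text tells. Its arguments: {"type":"object","properties":{"series":{"type":"array"},"newtons":{"type":"number"}},"required":["series"]}

```bash
mkdir -p pics; python3 - <<'E'
from plant import bot, imaging
import cv2, numpy as np
for n in ("top","scene"):
    im=imaging.grab_frame(n); cv2.imwrite(f"pics/{n}0.png",im[:,:,::-1])
    i=imaging.camera_info(n); print(n,np.round(i["mtx"],1).tolist(),np.round(i["eye"],3),np.round(i["rotation"],3).tolist())
print(bot.get_obs()); print(imaging.camera_info("wrist"))
E
```

```text
top [[482.2, 0.0, 252.1], [0.0, 482.2, 188.8], [0.0, 0.0, 1.0]] [0.305 0.033 1.557] [-0.045, 0.713, -0.697, 0.063]
scene [[399.9, 0.0, 254.7], [0.0, 399.9, 191.7], [0.0, 0.0, 1.0]] [1.427 0.57  1.27 ] [-0.181, 0.458, 0.812, -0.313]
{'time': 0.1, 'qpos': array([ 1.20541382e+00,  3.13910389e-01,  4.50835330e-02,  1.30359733e+00,
       -3.96566149e-05,  1.43118495e+00]), 'dq': array([-0.00066083, -0.0014046 ,  0.00502034, -0.00074776,  0.00040232,
        0.00180542]), 'tau': array([ 3.69284389e-03, -4.81723452e+01,  2.99244905e+01,  1.26928373e-02,
       -6.69669112e-05, -8.53597385e-06]), 'position': array([0.12857986, 0.5599674 , 0.23050282]), 'tcp_rot': array([-1.84138463e-04,  1.12645910e-01,  9.93634861e-01, -7.93075215e-04]), 'ft_force': array([ 1.11461861,  0.31010526, -0.13453254]), 'wrist_torque': array([-0.02554743,  0.00738733,  0.01281894]), 'finger_force': 0.0, 'gripper_width': 0.08554234535516012}
{'mtx': array([[297.31863964,   0.        , 256.55203932],
       [  0.        , 297.31863964, 190.79557027],
       [  0.        ,   0.        ,   1.        ]]), 'eye': array([0.06082039, 0.5751027 , 0.37354924]), 'rotation': array([0.10804759, 0.77497162, 0.61680908, 0.0853889 ])}
```

View pics/top0.png

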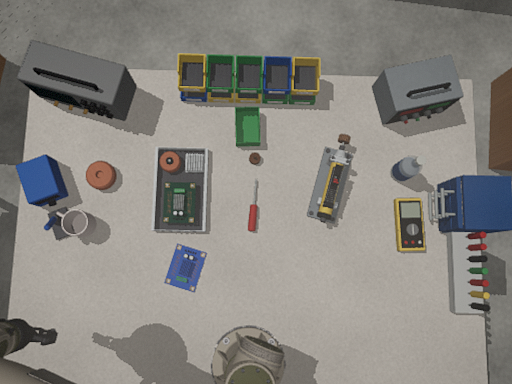

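View pics/scene0.png

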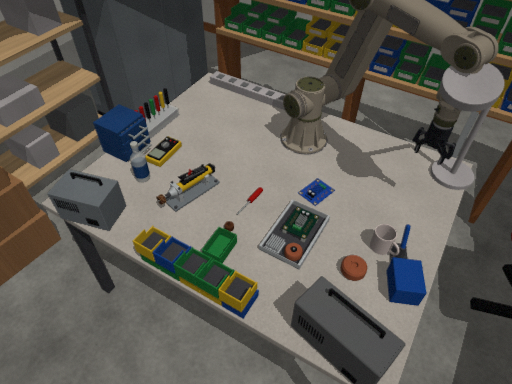

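```bash
cat > h.py <<'E'
from plant import bot, imaging
import cv2, numpy as np
from scipy.spatial.transform import Rotation as R
def rot(i): return R.from_quat(np.asarray(i["rotation"])[[1,2,3,0]]) 
def ray(i,px,fish=False):
    m=i["mtx"]; d=(np.asarray(px,float)-m[:2,2])/m[0,0]
    if fish:
        r=np.linalg.norm(d); v=np.r_[d*(np.sin(r)/max(r,1e-9)),np.cos(r)]
    else: v=np.r_[d,1]
    return rot(i).apply(v)
def onz(i,px,z,fish=False):
    v=ray(i,px,fish); e=np.asarray(i["eye"]); return e+v*(z-e[2])/v[2]
def proj(i,p,fish=False):
    v=rot(i).inv().apply(np.asarray(p)-i["eye"]); m=i["mtx"]
    if fish:
        t=np.arctan2(np.hypot(v[0],v[1]),v[2]); return m[:2,2]+m[0,0]*t*v[:2]/np.hypot(v[0],v[1])
    return m[:2,2]+m[0,0]*v[:2]/v[2]
E
python3 - <<'E'
from h import *
i=imaging.camera_info("top")
im=cv2.imread("pics/top0.png")
for n,p,z in [("board",(180,203),.029),("nose",(345,138),.06),("tail",(322,218),.08)]: print(n,onz(i,p,z).round(3))
a=cv2.resize(im[140:240,145:220],None,fx=5,fy=5,interpolation=3); b=cv2.resize(im[130:230,295:365],None,fx=5,fy=5,interpolation=3)
cv2.imwrite("pics/c1.png",np.hstack([a,b]))
E
```

```text
board [0.491 0.226 0.029]
nose [ 0.71  -0.297  0.06 ]
tail [ 0.449 -0.219  0.08 ]
```

View pics/c1.png

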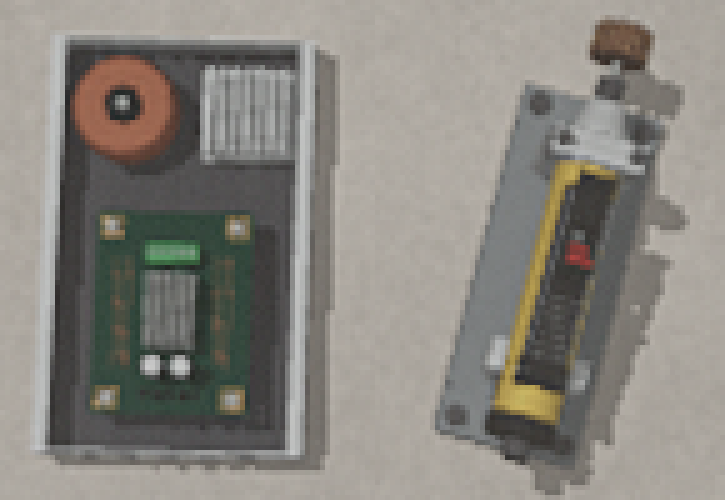

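```bash
python3 - <<'E'
from h import *
i=imaging.camera_info("top")
H={k:onz(i,np.add(np.divide(p,5),(145-.4,140-.4)),.029) for k,p in dict(h4=(112,226),h3=(238,228),h2=(105,398),h1=(231,400)).items()}
for k in H: print(k,H[k].round(4))
d=H["h4"]+H["h3"]-H["h2"]-H["h1"]; print("yaw",np.degrees(np.arctan2(d[1],d[0])),"c",sum(H.values())/4)
def g(p,z): return onz(i,np.add(np.divide(p,5),(295-.4,130-.4-0)),z) if 0 else onz(i,((p[0]-375)/5+294.6,p[1]/5+129.6),z)
print("lever",g((578,255),.118),"wheel",g((622,45),.062),"pad rear",g((540,375),.092),"pad front",g((596,180),.108))
E
```

```text
h4 [0.549  0.2695 0.029 ]
h3 [0.5497 0.1891 0.029 ]
h2 [0.4388 0.2687 0.029 ]
h1 [0.4393 0.1892 0.029 ]
yaw 0.19665642627459773 c [0.49419609 0.22910818 0.029     ]
lever [ 0.56042166 -0.25330353  0.118     ] wheel [ 0.7078508  -0.29363991  0.062     ] pad rear [ 0.48955541 -0.2345531   0.092     ] pad front [ 0.609392   -0.26672158  0.108     ]
```

Call:
play_rows(series=[[-1, [0.9, -0.83, 0], [0, 0, -0.4]], [-1, [0.9, -0.83, 0], [0, 0, -0.4]], [-1, [0.9, -0.83, 0], [0, 0, -0.4]], [-1, [0.9, -0.83, 0], [0, 0, -0.4]], [-1, [0.9, -0.83, 0], [0, 0, -0.4]], [-1, [0.9, -0.83, 0], [0, 0, -0.4]]], newtons=60)

```text
time: 0.6
position: [0.3099, 0.3925, 0.231]
tcp_rot: [0.0, 0.417, 0.909, -0.0]
ft_force: [0.7, 1.6, -0.3]
gripper_width: 0.0122
finger_force: 0.0
```

Call:
play_rows(series=[[-1, [0.92, -0.82, -0.1], [0, 0, -0.452]], [-1, [0.92, -0.82, -0.1], [0, 0, -0.452]], [-1, [0.92, -0.82, -0.1], [0, 0, -0.452]], [-1, [0.92, -0.82, -0.1], [0, 0, -0.452]], [-1, [0.92, -0.82, -0.1], [0, 0, -0.452]], [-1, [0.92, -0.82, -0.1], [0, 0, -0.452]], [-1, [0.92, -0.82, -0.1], [0, 0, -0.452]]])

```text
time: 1.18
position: [0.4973, 0.2258, 0.2099]
tcp_rot: [0.001, 0.708, 0.706, -0.0]
ft_force: [-0.1, 0.2, -0.6]
gripper_width: 0.0001
finger_force: 0.0
```

```bash
python3 - <<'E'
from h import *
i=imaging.camera_info("wrist"); im=imaging.grab_frame("wrist")[:,:,::-1].copy()
np.savez("w1.npz",**{k:np.asarray(i[k]) for k in i}); cv2.imwrite("pics/w1raw.png",im)
for x in (-55,55):
  for y in (-40,40):
    p=proj(i,[.4942+x/1e3,.229+y/1e3,.029],True); print(x,y,p.round(1)); cv2.circle(im,tuple(int(v) for v in p),2,(0,0,255),-1)
for x in (-30,30):
  for y in (-38,38):
    p=proj(i,[.4942+x/1e3,.229+y/1e3,.029],True); cv2.circle(im,tuple(int(v) for v in p),2,(255,0,255),-1)
cv2.imwrite("pics/w1.png",im); print(bot.get_obs()["position"],bot.get_obs()["time"])
E
```

```text
-55 -40 [206.5 202.2]
-55 40 [203.5 132.6]
55 -40 [301.7 201.8]
55 40 [303.9 132.1]
[0.4948109  0.22772849 0.21010491] 1.2333
```

View pics/w1.png

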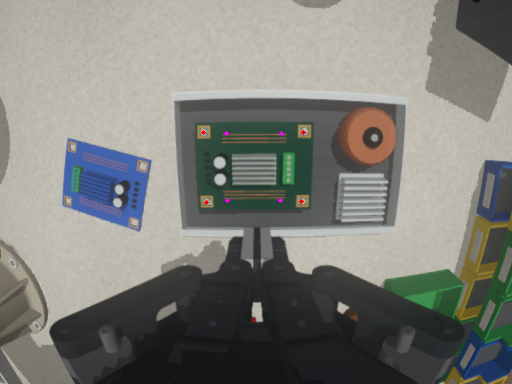

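Call:
play_rows(series=[[-1, [-0.15, -0.18, -0.3], [0, 0, 0]], [-1, [-0.15, -0.18, -0.6], [0, 0, 0]], [-1, [-0.15, -0.18, -0.825], [0, 0, 0]], [-1, [-0.15, -0.18, -0.825], [0, 0, 0]], [-1, [-0.15, -0.18, -0.825], [0, 0, 0]], [-1, [-0.15, -0.18, -0.825], [0, 0, 0]]])

```text
time: 1.73
position: [0.4587, 0.1942, 0.0437]
tcp_rot: [-0.002, 0.704, 0.71, -0.003]
ft_force: [-0.1, -0.6, -0.5]
gripper_width: -0.0003
finger_force: 0.0
```

Call:
play_rows(series=[[-1, [0.02, -0.015, -0.03], [0, 0, 0]], [-1, [0.02, -0.015, -0.06], [0, 0, 0]], [-1, [0.02, -0.015, -0.07], [0, 0, 0]], [-1, [0.02, -0.015, -0.075], [0, 0, 0]], [-1, [0.02, -0.015, -0.08], [0, 0, 0]], [-1, [0.02, -0.015, -0.085], [0, 0, 0]], [-1, [0.02, -0.015, -0.085], [0, 0, 0]]])

```text
time: 2.32
position: [0.467, 0.1915, 0.0296]
tcp_rot: [0.0, 0.705, 0.709, 0.0]
ft_force: [0.3, 0.4, 0.0]
gripper_width: -0.0005
finger_force: 0.0
```

Call:
play_rows(series=[[-1, [0, 0, -0.01], [0, 0, 0]], [-1, [0, 0, -0.02], [0, 0, 0]], [-1, [0, 0, -0.025], [0, 0, 0]], [-1, [0, 0, -0.03], [0, 0, 0]], [-1, [0, 0, -0.035], [0, 0, 0]], [-1, [0, 0, -0.035], [0, 0, 0]]])

```text
time: 2.82
position: [0.467, 0.1915, 0.0227]
tcp_rot: [0.0, 0.705, 0.709, 0.0]
ft_force: [0.2, -0.5, 0.8]
gripper_width: -0.0002
finger_force: 0.1
```

Call:
play_rows(series=[[-1, [0, 0, -0.005], [0, 0, 0]], [-1, [0, 0, -0.01], [0, 0, 0]], [-1, [0, 0, -0.015], [0, 0, 0]], [-1, [0, 0, -0.015], [0, 0, 0]]])

```text
time: 3.15
position: [0.4672, 0.1916, 0.0218]
tcp_rot: [0.001, 0.705, 0.71, 0.001]
ft_force: [-7.1, -1.8, 24.7]
gripper_width: -0.0
finger_force: 12.3
```

Call:
play_rows(series=[[-1, [0, 0, 0.1], [0, 0, 0]], [-1, [0.285, 0, 0.1], [0, 0, 0]], [-1, [0.285, 0, 0.1], [0, 0, 0]], [-1, [0.285, 0, 0.1], [0, 0, 0]], [-1, [0.285, 0, 0.06], [0, 0, 0]], [-1, [0.285, 0, 0.045], [0, 0, 0]], [-1, [0.285, 0, 0.035], [0, 0, 0]], [-1, [0.285, 0, 0.025], [0, 0, 0]], [-1, [0.285, 0, 0.02], [0, 0, 0]], [-1, [0.285, 0, 0.015], [0, 0, 0]], [-1, [0.285, 0, 0.015], [0, 0, 0]]])

```text
time: 4.07
position: [0.5229, 0.1914, 0.0224]
tcp_rot: [-0.0, 0.705, 0.71, -0.0]
ft_force: [-1.7, -0.8, 1.4]
gripper_width: 0.0002
finger_force: 0.8
```

Call:
play_rows(series=[[-1, [0, 0, -0.005], [0, 0, 0]], [-1, [0, 0, -0.01], [0, 0, 0]], [-1, [0, 0, -0.015], [0, 0, 0]], [-1, [0, 0, -0.015], [0, 0, 0]]])

```text
time: 4.4
position: [0.5233, 0.1915, 0.0218]
tcp_rot: [0.0, 0.705, 0.71, 0.0]
ft_force: [-7.6, -2.4, 20.7]
gripper_width: -0.0002
finger_force: 10.3
```

Call:
play_rows(series=[[-1, [0, 0, 0.2], [0, 0, 0]], [-1, [0, 0, 0.3], [0, 0, 0]], [-1, [0, 0.38, 0.3], [0, 0, 0]], [-1, [0, 0.38, 0.3], [0, 0, 0]], [-1, [0, 0.38, 0.3], [0, 0, 0]], [-1, [0, 0.38, 0.2], [0, 0, 0]], [-1, [0, 0.38, 0.1], [0, 0, 0]], [-1, [0, 0.38, 0.06], [0, 0, 0]], [-1, [0, 0.38, 0.045], [0, 0, 0]], [-1, [0, 0.38, 0.035], [0, 0, 0]], [-1, [0, 0.38, 0.025], [0, 0, 0]], [-1, [0, 0.38, 0.02], [0, 0, 0]]])

```text
time: 5.4
position: [0.5241, 0.2673, 0.0241]
tcp_rot: [0.0, 0.705, 0.709, 0.0]
ft_force: [-1.7, -0.6, 4.5]
gripper_width: -0.0001
finger_force: 1.9
```

Call:
play_rows(series=[[-1, [0, 0, -0.005], [0, 0, 0]], [-1, [0, 0, -0.01], [0, 0, 0]], [-1, [0, 0, -0.015], [0, 0, 0]], [-1, [0, 0, -0.02], [0, 0, 0]], [-1, [0, 0, -0.02], [0, 0, 0]]])

```text
time: 5.82
position: [0.5246, 0.2676, 0.021]
tcp_rot: [0.001, 0.705, 0.709, 0.001]
ft_force: [-3.6, -1.6, 10.1]
gripper_width: 0.0001
finger_force: 5.3
```

Call:
play_rows(series=[[-1, [0, 0, 0.1], [0, 0, 0]], [-1, [-0.285, 0, 0.1], [0, 0, 0]], [-1, [-0.285, 0, 0.1], [0, 0, 0]], [-1, [-0.285, 0, 0.1], [0, 0, 0]], [-1, [-0.285, 0, 0.06], [0, 0, 0]], [-1, [-0.285, 0, 0.045], [0, 0, 0]], [-1, [-0.285, 0, 0.035], [0, 0, 0]], [-1, [-0.285, 0, 0.025], [0, 0, 0]], [-1, [-0.285, 0, 0.02], [0, 0, 0]], [-1, [-0.285, 0, 0.015], [0, 0, 0]], [-1, [-0.285, 0, 0.015], [0, 0, 0]]])

```text
time: 6.73
position: [0.4669, 0.2673, 0.0219]
tcp_rot: [-0.0, 0.705, 0.709, -0.0]
ft_force: [0.3, -1.1, 0.1]
gripper_width: 0.0
finger_force: 0.0
```

Call:
play_rows(series=[[-1, [0, 0, -0.005], [0, 0, 0]], [-1, [0, 0, -0.01], [0, 0, 0]], [-1, [0, 0, -0.015], [0, 0, 0]], [-1, [0, 0, -0.015], [0, 0, 0]]])

```text
time: 7.07
position: [0.4671, 0.2675, 0.021]
tcp_rot: [0.0, 0.705, 0.709, 0.001]
ft_force: [-3.4, -0.6, 12.6]
gripper_width: 0.0001
finger_force: 6.3
```

Call:
play_rows(series=[[-1, [0, 0, 0.2], [0, 0, 0]], [-1, [0, 0, 0.3], [0, 0, 0]], [-1, [0, -0.38, 0.3], [0, 0, 0]], [-1, [0, -0.38, 0.3], [0, 0, 0]], [-1, [0, -0.38, 0.3], [0, 0, 0]], [-1, [0, -0.38, 0.2], [0, 0, 0]], [-1, [0, -0.38, 0.1], [0, 0, 0]], [-1, [0, -0.38, 0.06], [0, 0, 0]], [-1, [0, -0.38, 0.03], [0, 0, 0]], [-1, [0, -0.38, 0.01], [0, 0, 0]], [-1, [0, -0.38, 0.0], [0, 0, 0]], [-1, [0, -0.38, 0], [0, 0, 0]]])

```text
time: 8.07
position: [0.4664, 0.1915, 0.021]
tcp_rot: [0.0, 0.705, 0.71, -0.0]
ft_force: [-5.8, -1.9, 12.6]
gripper_width: 0.0002
finger_force: 6.3
```

Call:
play_rows(series=[[-1, [0, 0, 0.07], [0, 0, 0]], [-1, [0.285, 0, 0.07], [0, 0, 0]], [-1, [0.285, 0, 0.07], [0, 0, 0]], [-1, [0.285, 0, 0.07], [0, 0, 0]], [-1, [0.285, 0, 0.04], [0, 0, 0]], [-1, [0.285, 0, 0.02], [0, 0, 0]], [-1, [0.285, 0, 0.01], [0, 0, 0]], [-1, [0.285, 0, 0.0], [0, 0, 0]], [-1, [0.285, 0, 0], [0, 0, 0]]])

```text
time: 8.82
position: [0.5222, 0.1915, 0.021]
tcp_rot: [-0.0, 0.704, 0.71, -0.0]
ft_force: [-6.0, -2.0, 17.3]
gripper_width: 0.0
finger_force: 8.6
```

Call:
play_rows(series=[[-1, [0, 0, 0.2], [0, 0, 0]], [-1, [0, 0, 0.4], [0, 0, 0]], [-1, [0, 0, 0.6], [0, 0, 0]], [-1, [0, -0.2, 0.8], [0, 0, 0.08]], [-1, [0.1, -0.4, 0.85], [0, 0, 0.16]], [-1, [0.1, -0.6, 0.85], [0, 0, 0.24]], [-1, [0.1, -0.8, 0.85], [0, 0, 0.32]], [-1, [0.1, -1, 0.85], [0, 0, 0.4]]])

```text
time: 9.48
position: [0.5431, 0.0137, 0.1894]
tcp_rot: [0.0, 0.468, 0.884, 0.0]
ft_force: [-0.1, -0.3, -0.3]
gripper_width: -0.0001
finger_force: 0.0
```

Call:
play_rows(series=[[-1, [0.1, -0.2, 0], [0, 0, 0.08]], [-1, [0.2, -0.4, 0], [0, 0, 0.16]], [-1, [0.3, -0.6, 0], [0, 0, 0.24]], [-1, [0.33, -0.8, 0], [0, 0, 0.32]], [-1, [0.33, -1, 0], [0, 0, 0.426]], [-1, [0.33, -1, 0], [0, 0, 0.426]]])

```text
time: 9.98
position: [0.6092, -0.191, 0.1875]
tcp_rot: [-0.0, 0.155, 0.988, -0.001]
ft_force: [0.9, 0.2, -0.3]
gripper_width: 0.0001
finger_force: 0.0
```

Call:
play_rows(series=[[-1, [0, -0.2, 0], [0, 0, 0]], [-1, [0, -0.285, 0], [0, 0, 0]], [-1, [0, -0.285, 0], [0, 0, 0]], [-1, [0, -0.285, 0], [0, 0, 0]], [-1, [0, -0.285, 0], [0, 0, 0]]])

```text
time: 10.4
position: [0.6091, -0.2411, 0.1886]
tcp_rot: [-0.001, 0.155, 0.988, 0.001]
ft_force: [-0.3, -0.0, 0.0]
gripper_width: -0.0002
finger_force: 0.0
```

```bash
python3 - <<'E'
from h import *
i=imaging.camera_info("wrist"); im=imaging.grab_frame("wrist")[:,:,::-1].copy()
np.savez("w2.npz",**{k:np.asarray(i[k]) for k in i}); cv2.imwrite("pics/w2raw.png",im)
o=bot.get_obs();print(o["position"],o["tcp_rot"],o["time"],i["eye"])
cv2.imwrite("pics/w2.png",cv2.resize(im[60:330,120:400],None,fx=2.1,fy=2.1,interpolation=3))
E
```

```text
[ 0.60930985 -0.24076156  0.18879229] [-4.93393613e-04  1.54317693e-01  9.88021062e-01  4.32555132e-04] 10.45 [ 0.54297235 -0.2207251   0.33171163]
```

View pics/w2.png

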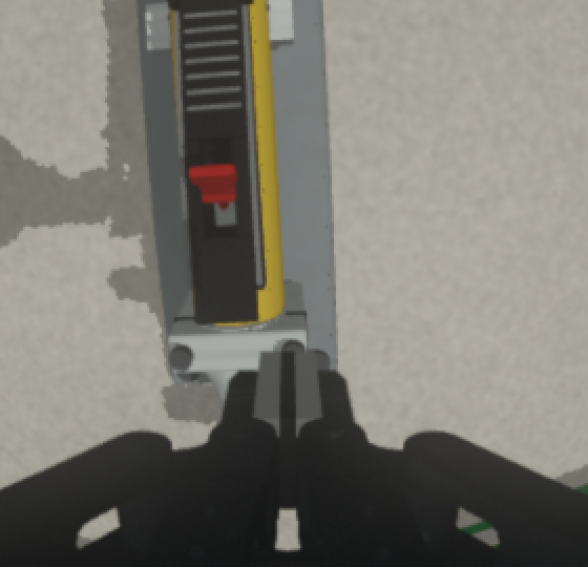

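```bash
python3 - <<'E'
from h import *
i=dict(np.load("w2.npz")); t=imaging.camera_info("top")
g=lambda p,z: onz(i,(p[0]/2.1+120-.25,p[1]/2.1+60-.25),z,True)
u=None
F=g((226.5,322),.1104); Rr=g((212,100),.0985); T=g((213,169),.122); P=g((224,203),.105)
d=F-Rr; a=np.arctan2(d[1],d[0]); u=np.array([np.cos(a),np.sin(a)]); n=np.array([-u[1],u[0]])
print("axis deg",np.degrees(a),"front",F,"rear",Rr,"tip",T,"pivot-ish",P)
root=F[:2]-u*48*np.cos(.16)/1e3
print("root from front",root, "tip rel root along,lat",(T[:2]-root)@u,(T[:2]-root)@n,"P rel",(P[:2]-root)@u,(P[:2]-root)@n)
# top-view estimates
lt=np.array([.5604,-.2533]);print("top lever rel",(lt-root)@u,(lt-root)@n)
for nme,q in [("front",(.6094,-.2667)),("wheel",(.7079,-.2936)),("rear",(.4896,-.2346))]: print(nme,(np.array(q)-root)@u,(np.array(q)-root)@n)
E
```

```text
axis deg -14.453311693104197 front [ 0.61297016 -0.2670243   0.1104    ] rear [ 0.53299961 -0.24641202  0.0985    ] tip [ 0.55624308 -0.25098891  0.122     ] pivot-ish [ 0.57053595 -0.25368819  0.105     ]
root from front [ 0.56708298 -0.25519695] tip rel root along,lat -0.01154712258763565 0.0013693194438006893 P rel 0.0029671098914909786 0.0023228406887037655
top lever rel -0.006944936501061346 0.00016890516854890184
front 0.043848798948454656 -0.0005770432777828394
wheel 0.14594540462103137 -0.0020409797990712936
rear -0.08017156362813094 0.0006060316869878346
```

Call:
play_rows(series=[[-1, [-0.18, -0.01, 0], [0, 0, 0.031]], [-1, [-0.36, -0.03, 0], [0, 0, 0.031]], [-1, [-0.36, -0.03, 0], [0, 0, 0.031]], [-1, [-0.36, -0.03, 0], [0, 0, 0.031]], [-1, [-0.36, -0.03, -0.15], [0, 0, 0.031]], [-1, [-0.36, -0.03, -0.3], [0, 0, 0.031]], [-1, [-0.36, -0.03, -0.38], [0, 0, 0.031]], [-1, [-0.36, -0.03, -0.38], [0, 0, 0.031]], [-1, [-0.36, -0.03, -0.38], [0, 0, 0.031]]])

```text
time: 11.2
position: [0.5383, -0.2473, 0.1128]
tcp_rot: [-0.0, 0.13, 0.992, 0.0]
ft_force: [0.4, 0.7, 0.4]
gripper_width: 0.0003
finger_force: 0.0
```

```bash
python3 - <<'E'
from h import *
im=imaging.grab_frame("scene")[:,:,::-1].copy();i=imaging.camera_info("scene")
im2=imaging.grab_frame("wrist")[:,:,::-1].copy()
o=bot.get_obs();print(o["position"],o["tcp_rot"],o["time"],o["ft_force"])
c=cv2.resize(im[140:230,140:240],None,fx=4,fy=4,interpolation=3)
cv2.imwrite("pics/s3.png",np.hstack([c,cv2.resize(im2[120:300,160:360],(400,360))]))
E
```

```text
[ 0.53934438 -0.24844624  0.11470117] [ 1.35191782e-03  1.30284695e-01  9.91475566e-01 -5.22290665e-04] 11.3 [0.46787148 0.26722285 0.16111272]
```

View pics/s3.png

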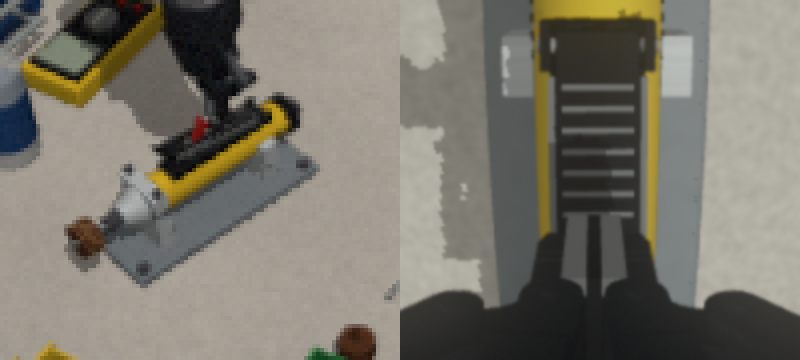

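Call:
play_rows(series=[[-1, [0.02, -0.005, 0], [0, 0, 0]], [-1, [0.035, -0.01, 0], [0, 0, 0]], [-1, [0.05, -0.013, 0], [0, 0, 0]], [-1, [0.065, -0.017, 0], [0, 0, 0]], [-1, [0.075, -0.02, 0], [0, 0, 0]], [-1, [0.075, -0.02, 0], [0, 0, 0]]])

```text
time: 11.8
position: [0.5532, -0.2526, 0.1131]
tcp_rot: [0.0, 0.131, 0.991, -0.0]
ft_force: [-0.5, -0.2, 1.1]
gripper_width: -0.0003
finger_force: 0.5
```

Call:
play_rows(series=[[-1, [0.015, -0.004, 0], [0, 0, 0]], [-1, [0.025, -0.007, 0], [0, 0, 0]], [-1, [0.025, -0.007, 0], [0, 0, 0]]])

```text
time: 12.05
position: [0.5577, -0.2536, 0.1128]
tcp_rot: [-0.0, 0.131, 0.991, 0.0]
ft_force: [-1.7, 0.8, 1.8]
gripper_width: 0.0
finger_force: 1.0
```

Call:
play_rows(series=[[-1, [0.01, -0.003, 0], [0, 0, 0]], [-1, [0.015, -0.004, 0], [0, 0, 0]], [-1, [0.015, -0.004, 0], [0, 0, 0]]])

```text
time: 12.3
position: [0.5605, -0.2544, 0.1127]
tcp_rot: [-0.0, 0.131, 0.991, 0.0]
ft_force: [-2.4, 0.2, -0.1]
gripper_width: 0.0002
finger_force: 0.9
```

```bash
python3 - <<'E'
from h import *
im=imaging.grab_frame("scene")[:,:,::-1].copy()
o=bot.get_obs();print(o["position"],o["time"],o["ft_force"])
cv2.imwrite("pics/s4.png",cv2.resize(im[150:200,165:225],None,fx=10,fy=10,interpolation=3))
E
```

```text
[ 0.56043966 -0.25438644  0.1127274 ] 12.35 [-2.41467244  1.3162347  -0.38420942]
```

View pics/s4.png

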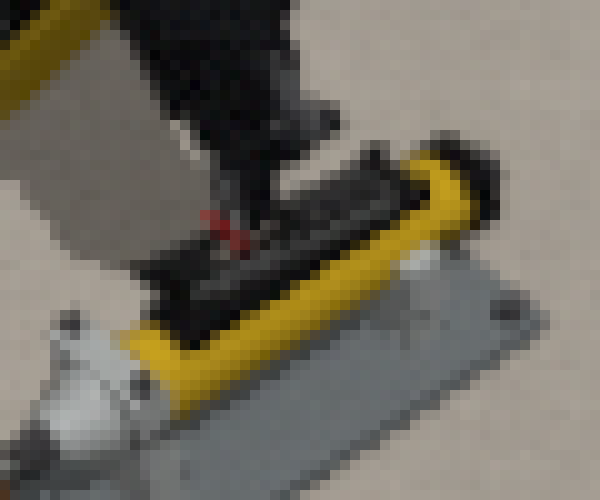

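Call:
play_rows(series=[[-1, [-0.005, 0.001, -0.01], [0, 0, 0]], [-1, [-0.011, 0.003, -0.02], [0, 0, 0]], [-1, [-0.016, 0.004, -0.03], [0, 0, 0]], [-1, [-0.016, 0.004, -0.03], [0, 0, 0]]])

```text
time: 12.68
position: [0.5571, -0.2537, 0.107]
tcp_rot: [-0.0, 0.131, 0.991, -0.0]
ft_force: [-2.8, -0.1, 2.4]
gripper_width: -0.0002
finger_force: 1.8
```

Call:
play_rows(series=[[-1, [-0.003, 0.001, -0.006], [0, 0, 0]], [-1, [-0.006, 0.0015, -0.012], [0, 0, 0]], [-1, [-0.007, 0.002, -0.018], [0, 0, 0]], [-1, [-0.007, 0.002, -0.024], [0, 0, 0]], [-1, [-0.007, 0.002, -0.03], [0, 0, 0]], [-1, [-0.007, 0.002, -0.03], [0, 0, 0]]])

```text
time: 13.18
position: [0.5555, -0.2531, 0.1006]
tcp_rot: [-0.001, 0.131, 0.991, 0.0]
ft_force: [-4.4, 1.4, 4.0]
gripper_width: -0.0
finger_force: 2.5
```

Call:
play_rows(series=[[-1, [0, 0, -0.01], [0, 0, 0]], [-1, [0.001, 0, -0.02], [0, 0, 0]], [-1, [0.002, 0, -0.03], [0, 0, 0]], [-1, [0.003, 0, -0.04], [0, 0, 0]], [-1, [0.003, 0, -0.045], [0, 0, 0]], [-1, [0.003, 0, -0.045], [0, 0, 0]]])

```text
time: 13.68
position: [0.5565, -0.2534, 0.0925]
tcp_rot: [0.0, 0.131, 0.991, -0.0]
ft_force: [-5.3, 1.5, 7.2]
gripper_width: -0.0001
finger_force: 4.5
```

Call:
play_rows(series=[[-1, [0, 0, -0.005], [0, 0, 0]], [-1, [0, 0, -0.01], [0, 0, 0]], [-1, [0, 0, -0.013], [0, 0, 0]], [-1, [0, 0, -0.013], [0, 0, 0]]])

```text
time: 14.02
position: [0.5567, -0.2535, 0.0921]
tcp_rot: [0.001, 0.131, 0.991, -0.001]
ft_force: [-9.8, 3.4, 20.3]
gripper_width: 0.0
finger_force: 10.6
```

Call:
play_rows(series=[[-1, [0, 0, 0], [0, 0, 0]], [-1, [0, 0, 0], [0, 0, 0]], [-1, [0, 0, 0], [0, 0, 0]], [-1, [0, 0, 0], [0, 0, 0]], [-1, [0, 0, 0], [0, 0, 0]], [-1, [0, 0, 0], [0, 0, 0]], [-1, [0, 0, 0], [0, 0, 0]], [-1, [0, 0, 0], [0, 0, 0]], [-1, [0, 0, 0], [0, 0, 0]], [-1, [0, 0, 0], [0, 0, 0]], [-1, [0, 0, 0], [0, 0, 0]], [-1, [0, 0, 0], [0, 0, 0]]])

```text
time: 15.02
position: [0.5567, -0.2535, 0.0921]
tcp_rot: [0.001, 0.131, 0.991, -0.001]
ft_force: [-9.5, 3.1, 19.2]
gripper_width: 0.0
finger_force: 10.7
```

```bash
python3 - <<'E'
from h import *
im=imaging.grab_frame("scene")[:,:,::-1].copy()
o=bot.get_obs();print(o["position"],o["time"],o["ft_force"])
cv2.imwrite("pics/s5.png",cv2.resize(im[150:200,165:225],None,fx=10,fy=10,interpolation=3))
E
```

```text
[ 0.5566482  -0.25346812  0.09211818] 15.0667 [-9.41197317  3.99709482 19.51544008]
```

View pics/s5.png

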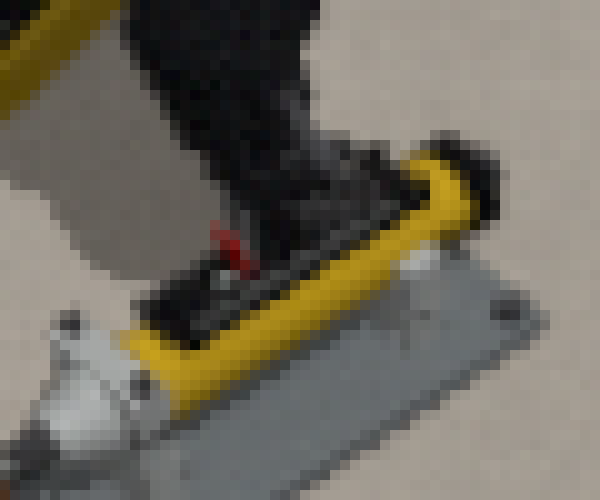

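Call:
play_rows(series=[[-1, [0, 0, 0], [0, 0, 0]], [-1, [0, 0, 0], [0, 0, 0]], [-1, [0, 0, 0], [0, 0, 0]], [-1, [0, 0, 0], [0, 0, 0]], [-1, [-0.015, 0.004, 0.03], [0, 0, 0]], [-1, [-0.04, 0.01, 0.08], [0, 0, 0]], [-1, [-0.1, 0.026, 0.16], [0, 0, 0]], [-1, [-0.15, 0.04, 0.3], [0, 0, 0]], [-1, [-0.2, 0.05, 0.5], [0, 0, 0]], [-1, [-0.2, 0.05, 0.7], [0, 0, 0]], [-1, [-0.2, 0.05, 0.7], [0, 0, 0]], [-1, [-0.2, 0.05, 0.7], [0, 0, 0]]])

```text
time: 16.07
position: [0.5188, -0.2446, 0.2325]
tcp_rot: [0.004, 0.131, 0.991, -0.001]
ft_force: [-0.1, -0.3, -1.4]
gripper_width: -0.0002
finger_force: 0.0
```

```bash
python3 - <<'E'
from h import *
im=imaging.grab_frame("scene")[:,:,::-1].copy()
o=bot.get_obs();print(o["position"],o["time"],o["ft_force"])
a=cv2.resize(im[150:200,160:220],(480,400),interpolation=3)
b=cv2.resize(im[195:270,255:335],(427,400),interpolation=3)[:,60:380]
cv2.imwrite("pics/s6.png",np.hstack([a,b]))
E
```

```text
[ 0.51774439 -0.24386704  0.23027888] 16.1167 [-0.448132   -0.31896459  0.19779208]
```

View pics/s6.png

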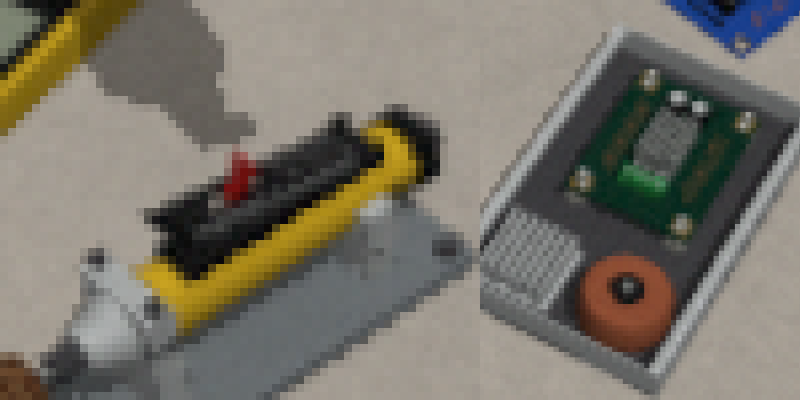

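The paddle and lever (red, about (240,178)) have sprung back. All four standoff tips stand up through the board holes, so the board is seated.

```bash
python3 -c "
from plant import bot; print(bot.hand_in())"
```

```text
the job is handed in; nothing more can be done
None
```

The job is handed in: the green board is clicked home on all four standoffs, and the paddle was flipped, squeezed to its stop for over a second and released, with paddle and lever both sprung back.

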